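# Close the degassing pot and pump it down

### The arm

A 7-joint arm with a two-finger parallel gripper is mounted at the origin on the work surface. World frame = base frame: x ahead of the robot, y to its left, z up, the work surface at z = 0. Lengths are in m, angles in rad, forces in N, time in s.
With the tool pointing down it reaches from about 0.425 to 0.95 m from the base axis. Payload 4.7 kg.
Tool frame: the origin (TCP) lies on the centre line of the jaws, within the pads' length; the fingertips stand robot.nose_length ahead of it and the grasp point (between the pads) lies 8 mm behind it (robot.nose_length is the distance from the TCP to the fingertips, in m); z points along the fingers, x is the direction in which the jaws open and shut, and the axes are right-handed (so a half turn about z gives the same grasp; the last joint's range is limited). The gripper opens to 85 mm and grips with 20 to 120 N. Pads are 22 mm wide; open, the fingers measure 114 mm over their backs; the gripper's body (76 mm by 85 mm) begins 54 mm behind the grasp point. The pads swing forward as they close: fully open they stand 13 mm farther back than shut.
Start: joints at [-1.167, 0.469, -0.049, 1.532, 0.024, 1.141, -0.082], TCP at [0.283, 0.613, 0.242] pointing down, gripper open.
Joint ranges: [-2.59, 2.59], [-0.33, 1.99], [-1.39, 1.29], [0.1, 2.45], [-1.04, 4.18], [0.21, 1.99], [-2.66, 2.66]. Speed limits (rad/s): [2.57, 2.57, 3.14, 3.14, 3.14, 3.14, 3.14].

### API

Orientations are given as [roll, pitch, yaw] about the fixed x, y, z axes, in that order (R = Rz(yaw) Ry(pitch) Rx(roll)).
In Python, from plant import robot gives the robot as it stands. Calls block until the motion is done:
- robot.goto(position, orientation): joint-space move of the TCP to a pose.
- robot.move_straight(position, vel=0.15, attitude=None, contact_N=None): straight line of the TCP; attitude=None keeps the orientation; vel is the mean speed in m/s. With contact_N (N) it stops when the force on the tool has changed by that much, and returns True; else False.
- robot.move_joints(angles): joint-space move.
- robot.grip(opening, strength=None): opening from 0.0 (shut) to 1.0 (fully open); strength is the grip in N (None keeps the last); returns when the fingers have stopped.
- robot.sleep(seconds).
- robot.inverse_kinematics(position, orientation): joint angles nearest the present ones, or None.
- robot.sense(): the state.
- robot.grab_frame(name): name is "scene" or "top" or "wrist"; returns a dict with "image" (400x640x3 uint8, red, green, blue), "range_z" (400x640 float32, m along the optical axis (not along the pixel's ray), 0 where there is no reading), "fx", "fy", "cx", "cy" (pixels), "R" (3x3) and "t" (3): a world point X has camera coordinates R X + t. Camera axes: x right, y down, z forward; pixel columns grow to the right and rows downward; lengths in m; the calibration is good to about 2 mm. A picture is of the moment at which its call begins.
A pose or a line that the arm cannot do raises robot.IKError and nothing moves.
- robot.close_job(): hands the job in, once; it reports no verdict.
The state is a dict: "t": time; "joint_pos": joint angles; "joint_velocities": joint speeds; "effort": joint torques, N m; "tcp_pos": TCP position; "tcp_rot": TCP orientation; "wrist_force": force on the tool from outside, world axes, zero at the start; "torque": the same for the moment, N m; "opening": opening from 0.0 (shut) to 1.0 (fully open).
Only numpy, scipy, OpenCV 4.12 (cv2) and the standard library are available. Lean on these libraries where they do the work, as an engineer would, in place of code of your own. Each camera call takes 0.05 s, during which the arm holds its last target. There are 200 camera calls.

### The job

Close the degassing pot: take the lid that fits it (the larger of the two) by its grip and set it gently onto the pot's rim, fully seated and level, reaching in from the front beneath the low work lamp without knocking the lamp. Then let go of the lid and give the pump's lever at least three full strokes, all the way down to its stop and all the way back up each time, leaving it up and the lid still seated. Leave the smaller lid, the two paint bottles and the brush jar standing where they are.

Things in the scene. Friction and masses are not known exactly. Their poses are not given: they have to be found in the camera images.
- rig: Degassing pot and hand vacuum pump, one unit fixed to the bench. Origin: on the bench under the pot's centre; x points roughly away from the robot, y left towards the pump, z up. Pot: open steel cylinder, outer diameter 140 mm, bore 130 mm, rim 95 mm above the bench. The pump stands 190 mm to the left (+y), 120 mm tall without its lever; a pipe 50 mm up joins them.
- pot_rim (a point): Centre of the pot's mouth, at rim height (95 mm above the bench). Same axes as the rig.
- lever (a joint): The pump's sprung hand lever: 0 = up (at rest, 35 degrees above level, pointing to the rig's -x), 0.6 rad = fully down, level, at its stop. It springs back up when let go. Pressing at its pad takes about 5 N at the top, 11 N at the stop. Hinge: level, along the rig's y, at rig x 25, y 190, z 100 mm.
- lever_pad (a point): Middle of the upper face of the lever's black flat paddle (75 mm long, 36 mm wide, 14 mm thick), 130 mm from the hinge; it moves with the lever, from about 180 mm above the bench when up to about 107 mm when down.
- lid: The larger lid, which fits: steel disc, diameter 150 mm, 8 mm thick, with a black round plug below (diameter 125 mm, 10 mm deep) that drops into the pot's bore. Origin: centre of the plug's underside, z up; disc from 10 to 18 mm above it. Starts flat on the bench on its plug. Seated, the disc lies on the rim and the origin is 10 mm below the rim; any turn about the vertical will do.
- lid_grip (a point): Centre of the larger lid's grip, an upright black block on the disc: 60 mm long (along the lid's x), 16 mm thick (y), 42 mm tall. This point is 39 mm above the lid's origin; same axes.
- lid_small: A smaller lid of the same make that does not fit: disc diameter 106 mm, plug 86 mm, same heights and grip. Origin: centre of the plug's underside. Leave it alone.
- lamp: Low work lamp, fixed. Origin: on the bench below the middle of its head; axes as the rig's. Head: flat black panel, 90 mm (x) by 180 mm (y), underside 245 mm and top 259 mm above the bench, its near edge (x -45 mm) close to above the pot's centre, so an upright gripper cannot stand over the pot. An arm on top runs to a 16 mm post at x 125 mm on a 100 mm round foot.
- paint_a: Paint bottle, 36 mm diameter, 75 mm tall, to the right of the pot. Origin: centre of its underside. Leave it alone.
- paint_b: A second such paint bottle, next to it. Origin: centre of its underside. Leave it alone.
- brush_jar: White jar of brushes, 68 mm diameter, 90 mm tall, brushes to 200 mm; stands behind, between pot and pump. Origin: centre of its underside. Leave it alone.
Mind the look-alikes: they are no part of the job. What is shaped like the lid but blue or turquoise is not meant.

How it is judged:
On the way, in this order (a step that is already met when the one before it is completed fails the run):
1. the larger lid sits on the pot, seated and level, let go and at rest (horizontal distance between lid and pot_rim below 0.006 m and z of lid in the frame of pot_rim between -0.0125 and -0.0075 m and angle between lid's own z axis and vertical below 0.035 rad and contact force between the fingers and lid below 0.2 N and linear speed of lid below 0.02 m/s), for 0.3 s.
2. first stroke: the lever is down to its stop (value of joint lever above 0.54 rad), for 0.05 s.
3. first stroke: the lever is back up (value of joint lever below 0.06 rad), for 0.05 s.
4. second stroke: the lever is down to its stop (value of joint lever above 0.54 rad), for 0.05 s.
5. second stroke: the lever is back up (value of joint lever below 0.06 rad), for 0.05 s.
6. third stroke: the lever is down to its stop (value of joint lever above 0.54 rad), for 0.05 s.
7. third stroke: the lever is back up (value of joint lever below 0.06 rad), for 0.05 s.
At the end, for the whole second after the job is handed in: The larger lid is on the pot: centred within 6 mm, its disc on the rim within 2.5 mm, level within 2 degrees, at rest; the lever is up (below 0.06 rad); the smaller lid, the paint bottles and the brush jar are within 30 mm of where they stood (horizontal distance between lid and pot_rim below 0.006 m and z of lid in the frame of pot_rim between -0.0125 and -0.0075 m and angle between lid's own z axis and vertical below 0.035 rad and linear speed of lid below 0.02 m/s and value of joint lever below 0.06 rad and distance of each of lid_small, paint_a, paint_b, brush_jar from where it was at the start of the episode below 0.03 m); the robot touches nothing.
It fails at once if the lamp is knocked (more than 8 N) (contact force between lamp and anything else above 8 N).
It fails at once if the lid is dropped onto the pot from more than about 10 mm (horizontal distance between lid and pot_rim below 0.12 m and contact force between the fingers and lid below 0.2 N and linear speed of lid above 0.45 m/s).
It fails at once if the held lid is rammed against the pot (more than 60 N) (contact force between lid and rig above 60 N and contact force between the fingers and lid above 5 N).
It fails at once if the smaller lid, a paint bottle or the brush jar is moved by more than 30 mm or tipped over (distance of any of lid_small, paint_a, paint_b, brush_jar from where it was at the start of the episode above 0.03 m or angle between any of lid_small, paint_a, paint_b, brush_jar's own z axis and vertical above 0.5 rad).
It also fails if it takes over 58 s, if anything falls off the work surface, if the arm or the gripper's body presses on something with over 40 N, if the wrist force passes 120 N, or if a joint passes its speed limit or range.

## Working session

There is one attempt and no reset: what is moved stays moved. The work goes in short steps, each a Python script; the robot and the scene stay as the last script left them, time stands still between calls to the robot, and variables do not carry over. Pictures are saved under pics/ and viewed, about 8 in all and at most 12, crops included, and the job is handed in when it is done.

```bash
ls; mkdir -p pics
python3 - <<'E'
from plant import robot
import cv2,numpy as np
print(robot.sense(),robot.nose_length)
for n in("scene","top"):
    f=robot.grab_frame(n); cv2.imwrite(f"pics/{n}0.png",f["image"][:,:,::-1]); np.savez(f"{n}0.npz",**f)
    print(n,f["R"],f["t"],f["fx"])
E
```

```text
pics
{'t': 0.0, 'joint_pos': array([-1.1669414 ,  0.46941801, -0.04859718,  1.53368658,  0.02409403,
        1.14097498, -0.08233979]), 'joint_velocities': array([ 4.20846042e-06,  1.22725418e-04, -1.20048332e-03, -9.49122844e-04,
        1.77157821e-04, -1.65194859e-03, -5.07320239e-04]), 'effort': array([-1.07234653e-03, -5.10308719e+01, -4.70086292e-02, -2.37721217e+01,
        1.07451310e-02,  7.54146458e-03,  1.00340105e-05]), 'tcp_pos': array([0.28283124, 0.6122783 , 0.2412803 ]), 'tcp_rot': array([3.14153007e+00, 1.90051500e-03, 1.13803252e+00]), 'wrist_force': array([ 0.38879683,  0.42940727, -0.81661365]), 'torque': array([-0.0173435 , -0.09977863,  0.00203442]), 'opening': 0.9982112625528186} 0.011
scene [[ 4.87822206e-01  8.72942702e-01 -7.31105389e-04]
 [ 6.47918616e-01 -3.62634132e-01 -6.69849202e-01]
 [-5.85005096e-01  3.26293619e-01 -7.42496809e-01]] [-0.21636257 -0.26238864  1.42938623] 424.7948532981613
top [[-0.00621914 -0.99993946 -0.00907787]
 [-0.99185782  0.0073231  -0.12713942]
 [ 0.1271982   0.00821326 -0.99184331]] [-0.03557493  0.5480707   1.35067662] 450.8507034716823
```

View pics/scene0.png

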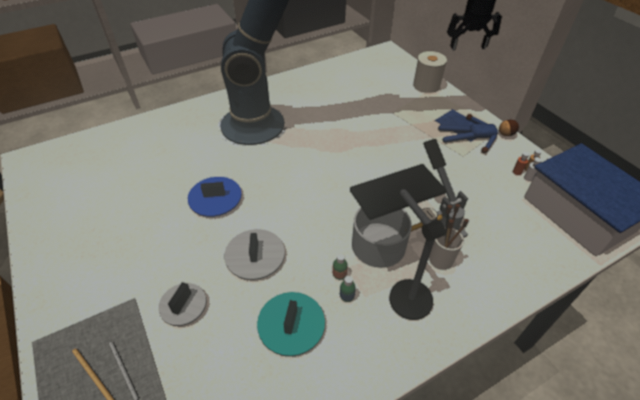

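View pics/top0.png

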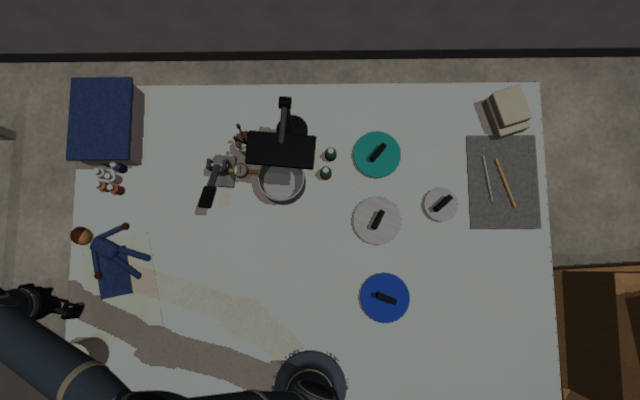

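Top view: larger grey lid at (377,220), small lid (440,204), pot (283,180), lamp head (280,149), lever paddle (208,195), bottles (330,154) and (325,172). Next I fit these from the depth.

```bash
cat > m.py <<'E'
import numpy as np,cv2
def cloud(f):
    v,u=np.mgrid[:400,:640]; z=f["range_z"].astype(float)
    c=np.stack([(u-f["cx"])/f["fx"]*z,(v-f["cy"])/f["fy"]*z,z],-1)
    P=(c-f["t"])@f["R"]; P[z==0]=np.nan
    return P
def circ(p):
    A=np.c_[2*p[:,:2],np.ones(len(p))]; s=np.linalg.lstsq(A,(p[:,:2]**2).sum(1),rcond=None)[0]
    return s[:2],np.sqrt(s[2]+s[0]**2+s[1]**2)
def sel(P,u0,u1,v0,v1,z0,z1):
    q=P[v0:v1,u0:u1].reshape(-1,3); return q[(q[:,2]>z0)&(q[:,2]<z1)]
E
python3 - <<'E'
from m import *
f=dict(np.load("top0.npz")); P=cloud(f)
print("bench z",[np.nanmedian(P[v-4:v+4,u-4:u+4,2]) for u,v in((230,300),(330,250),(440,260))])
def rep(n,q):
    r=cv2.minAreaRect(q[:,:2].astype(np.float32)); print(n,len(q),"z",np.median(q[:,2]).round(4),"rect",np.round(r[0],4),np.round(r[1],4),round(r[2],1),"mean",q.mean(0).round(4))
d=sel(P,345,410,190,250,.010,.03); rep("lid",d)
# boundary of disc
h=d[cv2.convexHull(d[:,:2].astype(np.float32),returnPoints=False)[:,0]]; print("hull circ",circ(h))
rep("grip",sel(P,345,410,190,250,.05,.075))
d=sel(P,420,462,184,226,.010,.03);rep("small",d)
rim=sel(P,250,312,160,210,.088,.102); rep("rim",rim)
print("rim circ",circ(rim))
c,r=circ(rim); k=abs(np.hypot(*(rim[:,:2]-c).T)-r)<.006; print(k.sum(),circ(rim[k]))
l=sel(P,240,320,125,172,.25,.27); rep("lamp head",l)
q=sel(P,190,222,180,212,.12,.25); rep("paddle",q); 
print("paddle plane", np.linalg.lstsq(np.c_[q[:,:2],np.ones(len(q))],q[:,2],rcond=None)[0])
rep("bottleA",sel(P,318,342,143,163,.04,.09));rep("bottleB",sel(P,315,335,164,182,.04,.09))
q=sel(P,190,250,120,215,.19,.3);rep("tall",q)
g=dict(np.load("scene0.npz"));S=cloud(g)
rep("S grip",sel(S,240,265,228,268,.05,.075))
d=sel(S,220,290,225,282,.010,.025);rep("S lid",d);h=d[cv2.convexHull(d[:,:2].astype(np.float32),returnPoints=False)[:,0]];print(circ(h))
rim=sel(S,345,415,195,265,.09,.1);rep("S rim",rim);print(circ(rim))
rep("S lamp",sel(S,350,445,165,218,.25,.27)); rep("S pad",sel(S,420,450,135,175,.1,.25))
E
```

```text
bench z [np.float64(0.0014807968633575323), np.float64(0.0010809643088273025), np.float64(-0.0003086192034730708)]
lid 1694 z 0.0184 rect [ 0.4997 -0.2079] [0.1474 0.1492] 63.9 mean [ 0.4989 -0.2072  0.0184]
hull circ (array([ 0.49939163, -0.21267497]), np.float64(0.0775847218515259))
grip 112 z 0.0596 rect [ 0.4991 -0.2076] [0.0161 0.0589] 62.2 mean [ 0.4984 -0.207   0.0594]
small 775 z 0.0178 rect [ 0.5479 -0.4065] [0.1047 0.1047] 70.2 mean [ 0.5471 -0.4049  0.018 ]
rim 177 z 0.0947 rect [0.6024 0.0849] [0.1384 0.1002] 83.1 mean [0.5931 0.0883 0.0947]
rim circ (array([0.62091334, 0.08250424]), np.float64(0.06706958479857741))
177 (array([0.62091334, 0.08250424]), np.float64(0.06706958479857741))
lamp head 2322 z 0.2594 rect [0.6742 0.0669] [0.1807 0.1087] 84.8 mean [0.6641 0.0672 0.2595]
paddle 341 z 0.1816 rect [0.563  0.2765] [0.036  0.0845] 86.4 mean [0.5573 0.2758 0.1798]
paddle plane [-0.67395929  0.10141031  0.52739862]
bottleA 102 z 0.053 rect [ 0.7069 -0.0648] [0.0333 0.0335] 23.4 mean [ 0.704  -0.0657  0.0577]
bottleB 108 z 0.0526 rect [ 0.647  -0.0505] [0.0333 0.0337] 17.8 mean [ 0.6443 -0.0502  0.0572]
tall 235 z 0.2023 rect [0.6106 0.2079] [0.0769 0.2399] 56.8 mean [0.6022 0.2149 0.2258]
S grip 164 z 0.0605 rect [ 0.4994 -0.2088] [0.016  0.0623] 62.5 mean [ 0.5022 -0.2096  0.0597]
S lid 2165 z 0.019 rect [ 0.4989 -0.2092] [0.1472 0.1479] 63.8 mean [ 0.505 -0.211  0.019]
(array([ 0.49857402, -0.20855748]), np.float64(0.07454517886565977))
S rim 295 z 0.0949 rect [0.6321 0.0751] [0.1377 0.1138] 59.7 mean [0.6439 0.0667 0.0946]
(array([0.62097898, 0.08155843]), np.float64(0.06716601592229017))
S lamp 2942 z 0.2599 rect [0.6896 0.0642] [0.1809 0.1409] 84.2 mean [0.6696 0.0608 0.2598]
S pad 481 z 0.1772 rect [0.5629 0.277 ] [0.0394 0.0787] 85.5 mean [0.5599 0.274  0.1767]
```

```bash
python3 -c "
import cv2
a=cv2.imread('pics/top0.png')[110:250,190:400];cv2.imwrite('pics/crop1.png',cv2.resize(a,None,fx=3.8,fy=3.8,interpolation=cv2.INTER_CUBIC))"
```

```text
(no output)
```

View pics/crop1.png

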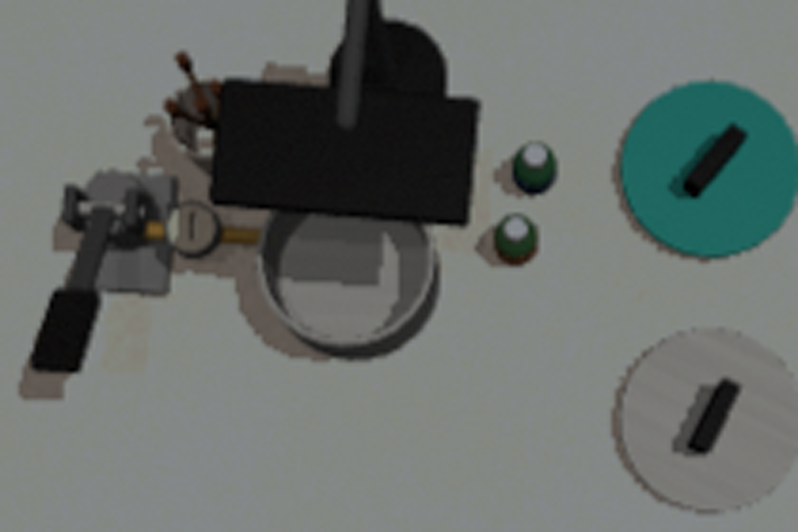

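Crop: pot mouth centred near crop (350,265), lamp edge just over it, lever paddle at (65,330), grips clear. Depth fits from both cameras agree to about 1 mm: lid (0.499,-0.208), grip heading -27.5°, pot (0.621,0.082). Now I check reachability for a 45°-tilted tool.

```bash
cat >> m.py <<'E'
from scipy.spatial.transform import Rotation as Ro
def att(a,h,flip=False):
    a,h=np.radians([a,h]); z=np.array([np.sin(a)*np.cos(h),np.sin(a)*np.sin(h),-np.cos(a)])
    x=np.array([-np.sin(h),np.cos(h),0])*(-1 if flip else 1)
    return Ro.from_matrix(np.c_[x,np.cross(z,x),z]).as_euler("xyz"),z
def tcp(g,a,h,flip=False):
    r,z=att(a,h,flip); return np.array(g)+.008*z,r
E
python3 - <<'E'
from m import *
from plant import robot
lid=np.array([.499,-.208]);pot=np.array([.621,.082])
for fl in(0,1):
  for a in(40,45,50):
    for n,p,h in(("lidlow",[*lid,.044],-27.5),("lidhi",[*lid,.30],-27.5),("pot",[*pot,.129],0),("pot",[*pot,.129],7),("pothi",[*pot,.165],7),("front",[*(pot-[.15,.02]),.165],7),("frontlow",[*(pot-[.10,.0]),.20],7)):
      q=robot.inverse_kinematics(*tcp(p,a,h,fl)); print(fl,a,n,h,None if q is None else np.round(q,2))
for p in([.2,.4,.42],[.545,.277,.25],[.545,.277,.12]):
  for h in (-6,84): print(p,robot.inverse_kinematics(p,att(0,h)[0]),robot.inverse_kinematics(p,att(0,h,1)[0]))
E
```

```text
0 40 lidlow -27.5 [ 1.04  0.75 -0.99  2.41  2.24  0.84 -0.63]
0 40 lidhi -27.5 [-0.86 -0.2   1.    2.28  0.93  0.44  0.53]
0 40 pot 0 [ 0.05  0.41 -0.39  2.21  2.01  0.35 -0.6 ]
0 40 pot 7 [ 0.67  0.71 -1.17  2.19  1.89  0.68 -0.13]
0 40 pothi 7 [ 0.2   0.36 -0.5   2.19  1.87  0.24 -0.32]
0 40 front 7 None
0 40 frontlow 7 [ 0.46  0.17 -0.8   2.35  1.69  0.24 -0.21]
0 45 lidlow -27.5 None
0 45 lidhi -27.5 [-0.83 -0.21  0.96  2.33  1.23  0.4   0.23]
0 45 pot 0 [ 0.61  0.73 -1.18  2.23  2.03  0.86 -0.38]
0 45 pot 7 [ 0.67  0.73 -1.17  2.24  2.09  0.73 -0.3 ]
0 45 pothi 7 [ 0.69  0.62 -1.17  2.22  1.99  0.63 -0.25]
0 45 front 7 None
0 45 frontlow 7 [ 0.74  0.28 -1.15  2.39  2.02  0.41 -0.49]
0 50 lidlow -27.5 None
0 50 lidhi -27.5 [-0.82 -0.21  0.94  2.38  1.58  0.39 -0.12]
0 50 pot 0 [-0.04  0.44 -0.32  2.31  2.48  0.56 -1.1 ]
0 50 pot 7 [ 0.67  0.77 -1.18  2.28  2.27  0.82 -0.43]
0 50 pothi 7 [ 0.69  0.64 -1.17  2.27  2.19  0.71 -0.42]
0 50 front 7 None
0 50 frontlow 7 None
1 40 lidlow -27.5 [ 1.15  0.88 -1.16  2.4   2.18  0.97  2.66]
1 40 lidhi -27.5 [ 0.9  -0.02 -0.64  2.21  0.48  0.
[... 1175 characters left out ...]
5   1.09947715
  0.93110543] [-1.00431956  0.40148238  0.62952815  1.71178147 -0.25940512  1.11287665
 -1.97241468]
[0.545, 0.277, 0.25] [-0.32206499  0.3754684  -0.28761662  1.67078685  0.11627623  1.11212366
  2.39457598] [-0.78422947  0.36435623  0.32427055  1.69927363 -0.12782741  1.09875475
 -0.52625902]
[0.545, 0.277, 0.12] [-0.53041377  0.49241942 -0.01185279  1.80746959  0.00751325  0.84174693
  0.92021303] [-0.96752175  0.55163935  0.5939477   1.83402327 -0.39208151  0.87503535
 -1.86203489]
[0.545, 0.277, 0.12] [-0.29389938  0.51694729 -0.3322382   1.79252987  0.21300401  0.86722142
  2.3125461 ] [-0.75391214  0.50315822  0.29075416  1.82145299 -0.18612258  0.84354502
 -0.4777137 ]
```

Run:
```python
from m import *
from plant import robot
f=dict(np.load("top0.npz")); l=sel(cloud(f),240,320,125,172,.25,.27)
for y in(-.01,.03,.06,.09,.13): print("lamp near edge",y,l[abs(l[:,1]-y)<.008][:,0].min().round(4))
robot.goto([.2,.4,.42],att(0,63+90)[0]) if 0 else robot.goto([.2,.4,.42],att(0,-27)[0])
q=robot.sense()["joint_pos"];print(q.round(2))
robot.move_joints([.4,-.02,0,1.76,0,1.4,np.pi/2])
robot.move_joints([.4,-.1,0,2.1,0,.4,np.pi/2])
robot.move_joints([.4,0,0,2.3,np.pi,.4,np.pi/2])
s=robot.sense();print(s["t"],s["tcp_pos"],Ro.from_euler("xyz",s["tcp_rot"]).as_matrix().round(2))
lid=np.array([.499,-.208]);pot=np.array([.621,.082])
for fl in(0,1):
  for a in(35,40,45):
    for n,h,P in(("lid",-27.5,[[*lid,z] for z in(.044,.09,.15,.2)]),("pot",0,[[*(pot+d),z] for d,z in(([0,0],.129),([0,0],.15),([-.06,-.15],.15),([-.06,0],.15))])):
      for p in P:
        q=robot.inverse_kinematics(*tcp(p,a,h,fl)); print(fl,a,n,p[2],None if q is None else np.round(q,2))
```

```text
lamp near edge -0.01 0.6129
lamp near edge 0.03 0.6162
lamp near edge 0.06 0.6196
lamp near edge 0.09 0.6224
lamp near edge 0.13 0.6255
[-1.15 -0.02 -0.05  1.76 -0.    1.4  -0.1 ]
7.1083 [ 0.56161322 -0.28259021  0.38568199] [[-0.39 -0.3   0.87]
 [-0.92  0.13 -0.37]
 [-0.   -0.95 -0.32]]
0 35 lid 0.044 [ 1.17  0.85 -1.18  2.36  2.02  0.9  -0.36]
0 35 lid 0.09 [ 1.18  0.68 -1.17  2.34  1.89  0.75 -0.3 ]
0 35 lid 0.15 [ 1.23  0.47 -1.17  2.3   1.64  0.57 -0.12]
0 35 lid 0.2 [ 1.28  0.32 -1.17  2.26  1.32  0.45  0.16]
0 35 pot 0.129 [ 0.02  0.4  -0.35  2.16  1.6   0.28 -0.2 ]
0 35 pot 0.15 [ 0.63  0.65 -1.18  2.12  1.6   0.73 -0.01]
0 35 pot 0.15 [ 1.02  0.53 -1.17  2.25  1.6   0.44  0.18]
0 35 pot 0.15 [ 0.65  0.53 -1.17  2.25  1.61  0.66 -0.13]
0 40 lid 0.044 [ 1.16  0.9  -1.18  2.4   2.17  0.99 -0.46]
0 40 lid 0.09 [ 1.17  0.71 -1.17  2.39  2.06  0.83 -0.45]
0 40 lid 0.15 [ 1.21  0.48 -1.17  2.36  1.88  0.61 -0.35]
0 40 lid 0.2 [ 1.28  0.31 -1.17  2.31  1.63  0.45 -0.14]
0 40 pot 0.129 [ 0.21  0.45 -0.59  2.2   1.94  0.43 -0.5 ]
0 40 pot 0.15 [-0.12  0.35 -0.19  2.21  1.95  0.26 -0.5
[... 849 characters left out ...]
.89]
1 40 lid 0.15 [ 0.25  0.23 -0.01  2.4   2.39  0.24  2.12]
1 40 lid 0.2 None
1 40 pot 0.129 [-0.02  0.4  -0.31  2.22  2.05  0.32  2.48]
1 40 pot 0.15 [-0.04  0.36 -0.28  2.21  1.91  0.29  2.62]
1 40 pot 0.15 [-0.27  0.28  0.39  2.37  3.84  0.24  0.9 ]
1 40 pot 0.15 [ 0.16  0.32 -0.56  2.32  1.93  0.39  2.58]
1 45 lid 0.044 None
1 45 lid 0.09 None
1 45 lid 0.15 [ 0.32  0.25 -0.11  2.45  2.56  0.38  1.94]
1 45 lid 0.2 [ 0.28  0.13 -0.07  2.41  2.28  0.25  2.24]
1 45 pot 0.129 [ 0.01  0.42 -0.36  2.26  2.3   0.44  2.24]
1 45 pot 0.15 [ 0.    0.38 -0.35  2.25  2.21  0.4   2.32]
1 45 pot 0.15 [ 0.21  0.29 -0.15  2.39  3.18  0.31  1.6 ]
1 45 pot 0.15 [ 0.01  0.31 -0.4   2.37  2.25  0.45  2.23]
```

Run:
```python
from m import *
from plant import robot
lid=[.499,-.208]; a,h=40,-27.6
robot.grip(.5,100)
robot.goto(*tcp([*lid,.15],a,h)); s=robot.sense(); print(s["t"],s["joint_pos"].round(2),s["tcp_pos"])
p,r=tcp([*lid,.046],a,h)
print("contact",robot.move_straight(p,vel=.08,contact_N=8)); s=robot.sense(); print(s["t"],s["joint_pos"].round(2),s["tcp_pos"]-p)
f=robot.grab_frame("scene"); cv2.imwrite("pics/s1.png",cv2.resize(f["image"][150:330,130:400,::-1],None,fx=2.9,fy=2.9,interpolation=cv2.INTER_CUBIC))
```

```text
9.2833 [ 1.21  0.48 -1.17  2.35  1.88  0.61 -0.35] [ 0.50373828 -0.21066515  0.14405734]
contact False
10.7333 [ 1.09  0.79 -1.07  2.41  2.2   0.89 -0.57] [ 0.00025674 -0.00014039  0.00054127]
```

View pics/s1.png

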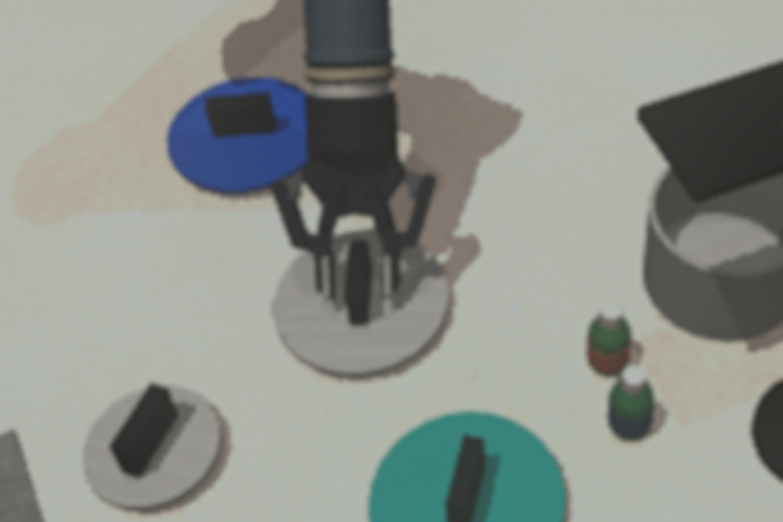

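The jaws straddle the grip evenly at crop (357,280). Close and lift.

Run:
```python
from m import *
from plant import robot
lid=[.499,-.208]; a,h=40,-27.6
robot.grip(0,110); s=robot.sense(); print("open",s["opening"],s["tcp_pos"],s["wrist_force"])
p,r=tcp([*lid,.046+.112],a,h)
robot.move_straight(p,vel=.1); robot.sleep(.2); s=robot.sense(); print(s["t"],s["joint_pos"].round(2),s["tcp_pos"]-p,s["wrist_force"],s["opening"],s["tcp_rot"]-r)
for n in("scene","top"):
    f=robot.grab_frame(n); np.savez(f"{n}1.npz",**f); P=cloud(f)
    q=sel(P,*((200,310,190,285) if n=="scene" else (340,420,180,250)),.10,.135)
    c=np.linalg.lstsq(np.c_[q[:,:2],np.ones(len(q))],q[:,2],rcond=None)[0]
    k=abs(np.c_[q[:,:2],np.ones(len(q))]@c-q[:,2])<.002; q=q[k]
    hl=q[cv2.convexHull(q[:,:2].astype(np.float32),returnPoints=False)[:,0]]
    c=np.linalg.lstsq(np.c_[q[:,:2],np.ones(len(q))],q[:,2],rcond=None)[0]
    print(n,len(q),"slope",c,"zmean",q.mean(0),"circ",circ(hl),cv2.minEnclosingCircle(q[:,:2].astype(np.float32)))
    if n=="scene": cv2.imwrite("pics/s2.png",cv2.resize(f["image"][100:300,130:430,::-1],None,fx=2.6,fy=2.6,interpolation=cv2.INTER_CUBIC))
```

```text
open 0.17315376308653666 [ 0.50358546 -0.21065767  0.04041874] [-2.95308584 -0.56761101  5.73657757]
12.6083 [ 1.22  0.46 -1.17  2.35  1.84  0.59 -0.33] [-0.00016175  0.00023449 -0.00058053] [ 0.58029652  0.24259699 -4.05780164] 0.17299491322262003 [ 0.0011302  -0.00059296  0.00029348]
scene 1772 slope [-0.00476675  0.00173508  0.13263131] zmean [ 0.51080104 -0.21216735  0.12982832] circ (array([ 0.49883693, -0.20778061]), np.float64(0.07443312656843248)) ((0.49912530183792114, -0.208659827709198), 0.07573224604129791)
top 596 slope [-0.00332162  0.00285936  0.13137191] zmean [ 0.52421878 -0.2194577   0.12900314] circ (array([ 0.50013832, -0.20737673]), np.float64(0.07379622571391284)) ((0.49974632263183594, -0.20727337896823883), 0.0746389850974083)
```

View pics/s2.png

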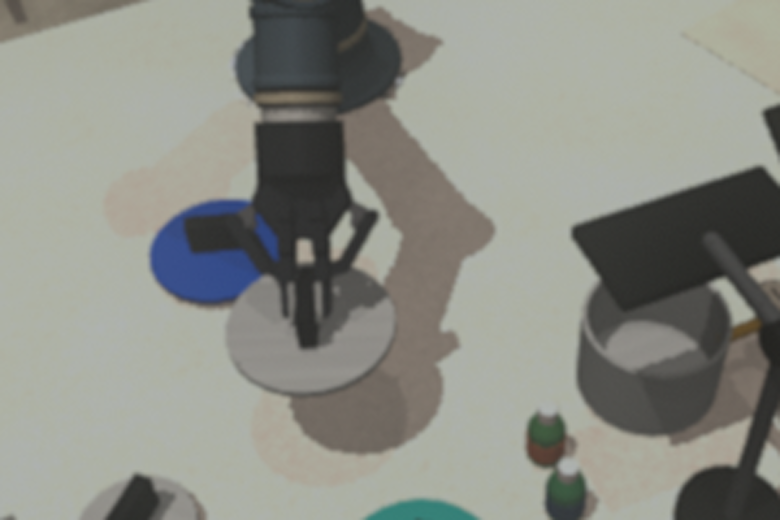

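Lid is held level (slope <0.3°), centred at (0.499,-0.208). Move over to just short of the pot, and check clearance.

Run:
```python
from m import *
from plant import robot
a=40
for g,h in(([.54,-.08,.152],-12),([.585,.072,.151],0)):
    p,r=tcp(g,a,h); robot.move_straight(p,vel=.12,attitude=r); robot.sleep(.1)
    s=robot.sense(); print(s["t"],s["joint_pos"].round(2),s["tcp_pos"]-p,s["wrist_force"].round(1))
f=robot.grab_frame("scene"); np.savez("scene2.npz",**f)
cv2.imwrite("pics/s3.png",cv2.resize(f["image"][90:290,280:500,::-1],None,fx=3,fy=3,interpolation=cv2.INTER_CUBIC))
for g in([.605,.078,.151],[.621,.082,.149],[.621,.082,.128]): print(robot.inverse_kinematics(*tcp(g,a,0)))
```

```text
14.0917 [ 1.01  0.52 -1.22  2.34  1.86  0.63 -0.29] [-2.04212004e-04 -7.68621890e-04 -7.56179037e-05] [ 0.4 -0.3 -4.2]
15.675 [ 0.68  0.61 -1.21  2.25  1.81  0.74 -0.24] [-0.00012227 -0.0008191  -0.000134  ] [-0.3  0.  -3.3]
[ 0.65217059  0.63302514 -1.19380061  2.20711373  1.7956422   0.7447145
 -0.21042715]
[ 0.62795063  0.65473335 -1.17594758  2.17360764  1.79189044  0.75158625
 -0.1902533 ]
[ 0.60651643  0.69835465 -1.15478689  2.18635193  1.86131403  0.77802547
 -0.24338556]
```

View pics/s3.png

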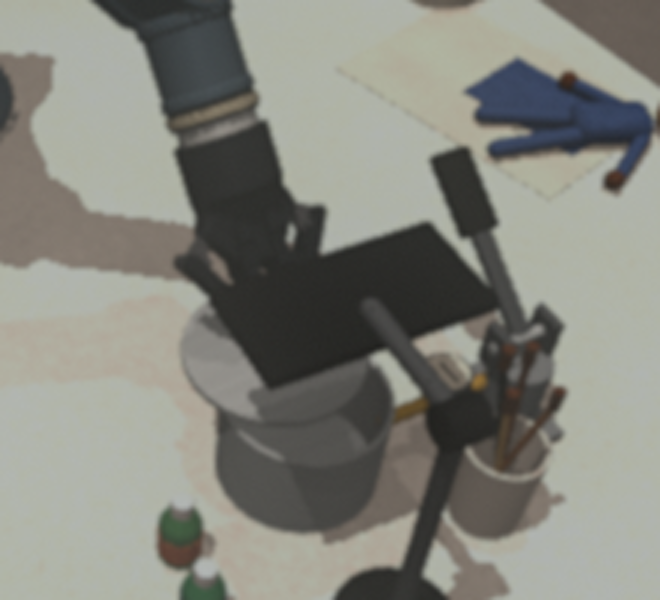

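Run:
```python
from m import *
from plant import robot
a=40
p,r=tcp([.621,.0828,.1495],a,0); print("hit",robot.move_straight(p,vel=.06,attitude=r,contact_N=5)); robot.sleep(.15)
s=robot.sense(); print(s["t"],s["tcp_pos"]-p,s["wrist_force"].round(1))
f=robot.grab_frame("scene"); q=sel(cloud(f),320,430,170,265,.115,.1275); hl=q[cv2.convexHull(q[:,:2].astype(np.float32),returnPoints=False)[:,0]]
# near/right edge arc of disc
d=np.hypot(*(hl[:,:2]-[.621,.082]).T); k=abs(d-.075)<.006; print(len(q),"edge dists",d.round(3),circ(hl[k]))
print("hit",robot.move_straight(tcp([.621,.0828,.1305],a,0)[0],vel=.025,contact_N=8)); s=robot.sense()
print(s["t"],s["tcp_pos"],(s["tcp_pos"]-tcp([.621,.082,.1315],a,0)[0]),s["wrist_force"].round(1),s["torque"].round(2))
```

```text
hit False
16.65 [-0.00038612 -0.00010317 -0.00011243] [ 0.4  0.5 -3.6]
1449 edge dists [0.075 0.074 0.074 0.074 0.074 0.074 0.074 0.073 0.073 0.073 0.073 0.071
 0.069 0.065 0.073 0.074 0.075 0.075 0.074 0.074 0.075 0.075 0.074 0.074
 0.074 0.075 0.074 0.074 0.074 0.075 0.074 0.074 0.074 0.074 0.074 0.074
 0.074 0.074 0.074] (array([0.62139419, 0.08082314]), np.float64(0.07345093060306873))
hit True
17.375 [0.62597337 0.08271825 0.12545624] [-1.68927449e-04  7.18246370e-04  8.45955365e-05] [0.2 0.3 4.8] [-0.04  0.07 -0.09]
```

Contact came at the seated height. Check it, release, back out along the tool axis.

```bash
cat >> m.py <<'E'
def lidcheck(f,u0=320,u1=430,v0=170,v1=265):
    q=sel(cloud(f),u0,u1,v0,v1,.098,.112); q=q[np.hypot(*(q[:,:2]-[.621,.082]).T)<.085]
    c=np.linalg.lstsq(np.c_[q[:,:2],np.ones(len(q))],q[:,2],rcond=None)[0]
    hl=q[cv2.convexHull(q[:,:2].astype(np.float32),returnPoints=False)[:,0]]; k=abs(np.hypot(*(hl[:,:2]-[.621,.082]).T)-.075)<.005
    print("lid n",len(q),"slope",c[:2].round(4),"z",np.median(q[:,2]).round(4),"circ",circ(hl[k]))
E
python3 - <<'E'
from m import *
from plant import robot
lidcheck(robot.grab_frame("scene"))
robot.grip(.5); robot.sleep(.2)
s=robot.sense(); print(s["t"],s["wrist_force"].round(1),s["opening"]); lidcheck(robot.grab_frame("scene"))
r,z=att(40,0)
for d in (.1,.085,.07):
    try: print("hit",robot.move_straight(s["tcp_pos"]-d*z,vel=.1,contact_N=6)); break
    except robot.IKError as e: print(d,e)
robot.sleep(.1); s=robot.sense(); print(s["t"],s["tcp_pos"],s["joint_pos"].round(2))
f=robot.grab_frame("scene"); lidcheck(f)
cv2.imwrite("pics/s4.png",cv2.resize(f["image"][90:290,280:500,::-1],None,fx=3,fy=3,interpolation=cv2.INTER_CUBIC))
E
```

```text
lid n 1611 slope [-0.0052  0.0013] z 0.1038 circ (array([0.62121181, 0.08163187]), np.float64(0.0745053094960651))
18.0083 [ 0.2 -0.   0.1] 0.49658937101966794
lid n 1567 slope [-0.0069  0.006 ] z 0.1038 circ (array([0.62090706, 0.08201971]), np.float64(0.07469697390488911))
hit False
19.3083 [0.56011253 0.08178191 0.1996135 ] [ 0.78  0.44 -1.31  2.26  1.58  0.64 -0.11]
lid n 1624 slope [-0.0055  0.0017] z 0.1039 circ (array([0.62076904, 0.08189557]), np.float64(0.07457386059654433))
```

View pics/s4.png

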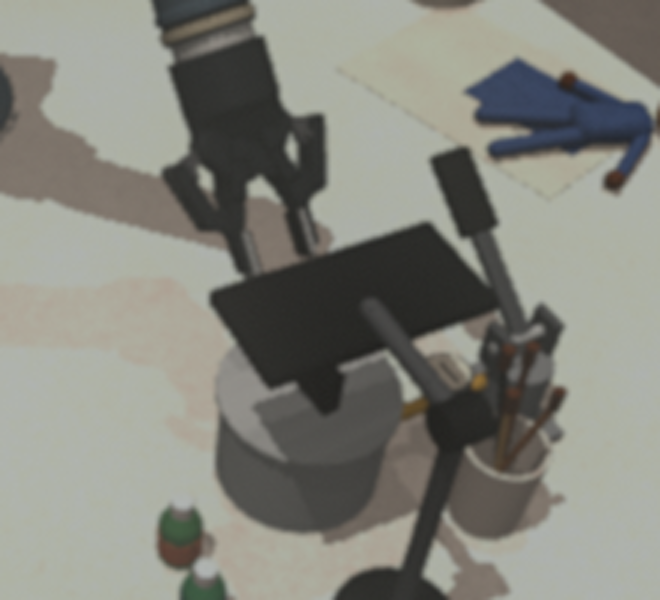

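Lid is seated and level, centred within 1 mm. Next, get up clear of the lamp and reconfigure upright over the lever.

Run:
```python
from m import *
from plant import robot
for p in([.48,.1,.38],[.5,.1,.36],[.52,.1,.33],[.54,.08,.28]):
    try: robot.move_straight(p,vel=.2); break
    except robot.IKError as e: print(p,e)
robot.grip(0)
robot.move_joints([-.55,-.02,0,1.76,0,1.4,.93])
s=robot.sense(); print(s["t"],s["tcp_pos"])
r=att(0,-6)[0]
robot.goto([.555,.277,.235],r); s=robot.sense(); print(s["t"],s["tcp_pos"],s["joint_pos"].round(2),s["wrist_force"].round(1))
f=robot.grab_frame("scene"); lidcheck(f)
cv2.imwrite("pics/s5.png",cv2.resize(f["image"][70:290,280:500,::-1],None,fx=2.7,fy=2.7,interpolation=cv2.INTER_CUBIC))
```

```text
25.1167 [0.40525541 0.19853137 0.4179812 ]
26.1 [0.55530863 0.27665179 0.23639574] [-0.55  0.38  0.02  1.68 -0.01  1.08  0.94] [-0.2  0.   0.6]
lid n 1621 slope [-0.0051  0.0039] z 0.1037 circ (array([0.62110944, 0.08161604]), np.float64(0.0743804321614344))
```

View pics/s5.png

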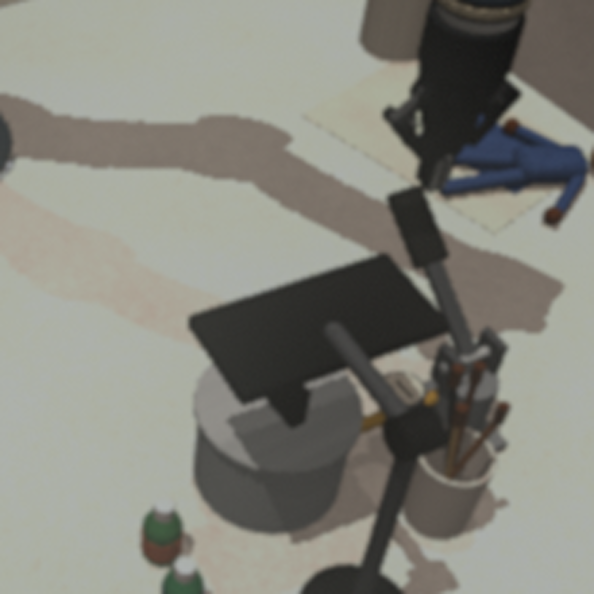

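Run:
```python
from m import *
from plant import robot
U=[.560,.278,.225]; D=[.540,.281,.106]
robot.move_straight(U,vel=.15)
for i in range(3):
    c=robot.move_straight(D,vel=.10,contact_N=20); robot.sleep(.15); s=robot.sense(); print(i,c,s["t"],s["tcp_pos"].round(4),s["wrist_force"].round(1))
    if i==0:
        f=robot.grab_frame("scene"); cv2.imwrite("pics/s6.png",cv2.resize(f["image"][70:290,330:550,::-1],None,fx=2.7,fy=2.7,interpolation=cv2.INTER_CUBIC))
    robot.move_straight(U,vel=.12); robot.sleep(.2); s=robot.sense(); print("up",s["t"],s["wrist_force"].round(1))
```

```text
0 True 27.5583 [0.5413 0.281  0.1193] [-3.4 -0.6 11.4]
up 28.8583 [0.2 0.5 0. ]
1 True 30.0167 [0.5413 0.2809 0.1193] [-3.3 -1.2 10.8]
up 31.2667 [-0.4 -0.4 -0.4]
2 True 32.425 [0.5413 0.281  0.1193] [-1.9 -1.3 11.4]
up 33.675 [ 0.3 -0.8  0.2]
```

View pics/s6.png

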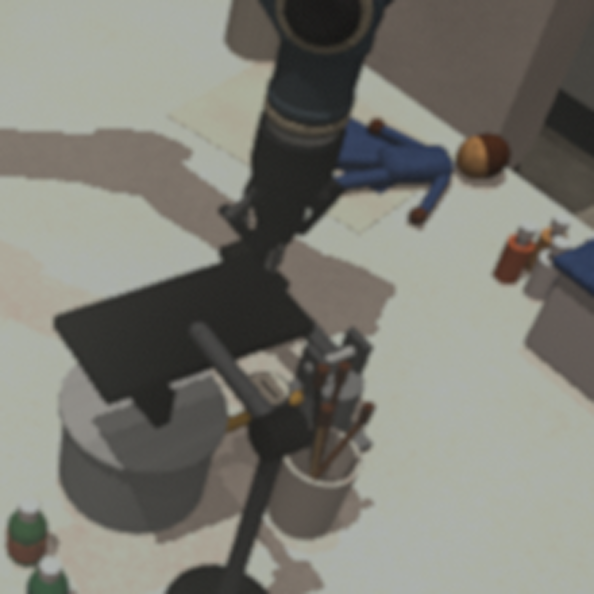

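Three strokes: each stopped at the same height (tip at 108 mm, the stop) and unloaded fully when raised. Final retreat and check.

Run:
```python
from m import *
from plant import robot
robot.move_straight([.50,.26,.36],vel=.2); robot.move_joints([-.9,-.02,0,1.76,0,1.4,.6]); robot.sleep(.3)
f=robot.grab_frame("scene"); lidcheck(f); S=cloud(f); q=sel(S,420,450,135,175,.1,.25); print("S pad",len(q),q.mean(0).round(4),"before [.5599 .274 .1767]")
S0=cloud(dict(np.load("scene0.npz")))
for n,b in dict(small=(155,212,280,328,.01,.08),A=(336,360,275,302,.02,.09),B=(328,352,253,280,.02,.09),jar=(425,470,225,270,.03,.1)).items(): print(n,sel(S,*b).mean(0).round(4),sel(S0,*b).mean(0).round(4))
s=robot.sense();print(s["t"],s["tcp_pos"])
```

```text
lid n 1619 slope [-0.0072  0.0054] z 0.1037 circ (array([0.62051242, 0.08238368]), np.float64(0.07469086669400403))
S pad 480 [0.56   0.2739 0.1768] before [.5599 .274 .1767]
small [ 0.5551 -0.4075  0.0268] [ 0.5552 -0.4076  0.0269]
A [ 0.7103 -0.0708  0.0493] [ 0.7096 -0.0708  0.0491]
B [ 0.6568 -0.0563  0.0526] [ 0.6569 -0.0564  0.0522]
jar [0.74   0.1905 0.065 ] [0.7402 0.1904 0.0649]
35.7583 [0.3131764  0.32559381 0.41775576]
```

```bash
python3 -c "
from plant import robot
robot.close_job(); print(robot.sense()['t'])"
```

```text
the job is handed in; nothing more can be done
the job is handed in; nothing more can be done
```

I put the larger lid on the pot and gave the pump lever three full strokes. The job was handed in at about 36 s of the 58 s allowed. No verdict was reported, so the results below are my own camera and force checks.

- **Lid:** I gripped it with the tool tilted 40° and came in from the front under the lamp. It touched down on the rim with about 8 N at the expected height. Last check: centred within about 1 mm, disc top at 103.7 mm (103 mm expected), slope under 0.01 rad.
- **Lever:** each stroke stopped at the same height, with the fingertips at 108 mm and the force jumping at the stop. The force fell to zero each time I raised the tool. At the end the paddle was back where it started, within 0.2 mm.
- **Other objects:** the smaller lid, both bottles and the jar showed less than 1 mm of change.
- **Lamp:** I could not measure contact with it directly. The approach and retreat under it, made with a 5–6 N contact stop, detected nothing.

None of the final checks failed or disagreed.

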